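# Relamp the flood lamp and slide it to full

### The arm

A 6-joint arm with a two-finger parallel gripper is mounted at the origin on the work surface. World frame = base frame: x ahead of the robot, y to its left, z up, the work surface at z = 0. Lengths are in m, angles in rad, forces in N, time in s.
With the tool pointing down it reaches from about 0.25 to 0.725 m from the base axis. Payload 4 kg.
Tool frame: the origin (TCP) lies midway between the tips of the shut fingers; the grasp point (between the pads) lies 19 mm behind it; z points along the fingers, x is the direction in which the jaws open and shut, and the axes are right-handed (so a half turn about z gives the same grasp; the last joint's range is limited). The gripper opens to 85 mm and grips with 20 to 120 N. Pads are 22 mm wide; open, the fingers measure 114 mm over their backs; the gripper's body (76 mm by 85 mm) begins 54 mm behind the grasp point. The pads swing forward as they close: fully open they stand 13 mm farther back than shut.
Start: joints at [1.145, 0.241, 0.005, 1.335, 0, 1.571], TCP at [0.207, 0.455, 0.231] pointing down, gripper open.
Joint ranges: [-2.72, 2.72], [-1.05, 1.87], [-1.09, 1.28], [-1.99, 2.15], [-1.42, 1.44], [-3.14, 3.14]. Speed limits (rad/s): [2.79, 2.79, 3.14, 3.14, 3.14, 3.14].

### API

Orientations are given as a unit quaternion [x, y, z, w].
In Python, from workcell import bot, vision, ticket gives the robot as it stands.
- The arm moves only by the tool play_rows, never from a script. Its argument "deltas" is one flat list of numbers, 5 for each row, row after row: the opening, from 0 (shut) to 1 (fully open), then the shift along the tool's x, y, z in units of 60 mm (1.0 is 60 mm), then the turn about the tool's z in degrees. A call has 1 to 12 rows; each row shifts and turns the pose as measured when the row begins, along the tool's axes as they then stand; what a row does not reach is not made up. A row lasts 1/8 s, in which the tool goes at most 62.5 mm and 10.7 degrees, less where a joint would pass 70% of its speed; a pose out of reach is approached as far as the arm can. A call is refused whole if a number of a shift passes 1 or a number of a turn 10.7, either way. A call with a gripper value outside its range is refused whole. The fingers move at their own pace and stop on an object; the grip force is fixed at half the most. Time passes only in rows, so rows that do not move let the fingers close. It gives the time, the measured TCP pose, the force and the opening at its end, in the units of the state.
- bot.get_obs(): the state, without advancing time (a new reading comes with each control period).
- vision.camera(name): name is "scene" or "top" or "wrist"; returns a dict with "color" (480x640x3 uint8, blue, green, red), "intrinsics" (3x3 intrinsics, pixels), "rvec" (rotation vector, rad) and "tvec" (3), from world to camera coordinates, as OpenCV has them. Camera axes: x right, y down, z forward; pixel columns grow to the right and rows downward; lengths in m; the calibration is good to about 2 mm. A picture is of the moment at which its call begins. There is no depth.
- ticket.job_done(): hands the job in, once; it reports no verdict.
The state is a dict: "clock": time; "joint_pos": joint angles; "joint_vel": joint speeds; "tau": joint torques, N m; "eef_pos": TCP position; "tool_rot": TCP orientation; "ft_force": force on the tool from outside, world axes, zero at the start; "ft_torque": the same for the moment, N m; "grip_width": finger opening in m.
Only numpy, scipy, OpenCV 4.12 (cv2) and the standard library are available. Lean on these libraries where they do the work, as an engineer would, in place of code of your own. Each camera call takes 0.05 s, during which the arm holds its last target. There are 200 camera calls.

### The job

Put a new lamp in the flood lamp: first slide its selector fully home to off, then fit the longer of the two loose lamps between the two lampholders, with its contact pins seated in both recesses, and let go of it. Then slide the selector all the way to full; leave everything else on the table where it is.

Things in the scene. Friction and masses are not known exactly. Their poses are not given: they have to be found in the camera images.
- floodlight: Dark flood lamp on its back, fixed; 240 (x) by 200 (y) mm; origin at the centre of its underside, at yaw 0 x away from the robot, y left. Deck with selector: x -120 to -30, top z 45. Behind it an open trough, x -30 to 120: floor z 30, 108 mm wide there, 136 at its rim (z 85), end walls at y +-93. Behind lies a white socket strip (x 210 to 270), 68 mm high with its plug.
- seat (a point): Where the middle of the long lamp lies when seated in both recesses: flood lamp frame x 45, y 0, z 65 mm, lamp along y. On this line two white ceramic lampholder blocks face each other, 34 mm wide (x), 14 thick (y), from z 30 to z 78; the -y one is fixed, the +y one is sprung.
- fixed_recess (a point): Mouth centre of the fixed holder's recess, on its inner face at flood lamp y -53 mm. Both recesses are round, 12 mm wide, 6 mm deep, the mouth funnelled to 18 mm over the first 3 mm.
- sprung_recess (a point): Mouth centre of the sprung holder's recess, on its inner face, at flood lamp y +49 mm when free; moves with the holder. The lamp goes in tilted 10 to 16 degrees, this end low: pin into this recess, push the holder back 12 to 15 mm, lower the other end in front of the fixed recess, then let the spring slide it in.
- sprung_holder (a joint): Travel of the sprung lampholder (a coil spring shows behind it) along the flood lamp's +y: 0 free, 0.004 m with the lamp seated, 0.016 fully back. Spring 400 N/m, 2.4 N at 0: about 4 N seated, 9 N fully back.
- selector (a joint): Slide selector on the deck, moves along the flood lamp's y: 0 at the off stop (-y end, short end of the white bar scale), 0.08 m at the full stop (+y end, long bars). About 2.5 N friction, stays where it is left; found part-way.
- selector_top (a point): Centre of the top of the selector's black ribbed grip: 44 mm along x, 22 mm along y, 24 mm high, its top 26 mm above the deck (z 71.5 mm in the flood lamp's frame); at flood lamp x -78, y -40 (off) to +40 mm (full). Trough wall, 85 mm high, 26 mm behind it.
- long_lamp: Longer double-ended lamp, 118 mm over the contact pins along its y; body 22 x 22 mm in section and 82 mm long, finned metal below, white diffuser on top, white ceramic caps 16 mm wide and 10 mm long, steel pins 9 mm wide and 8 mm long with round ends. Origin at the centre of its underside; z up. About 100 g. The ends are alike. Lies on the table.
- long_lamp_mid (a point): Middle of the long lamp on its axis, 11 mm above its underside.
- short_lamp: The shorter lamp, same section, 78 mm long over the pins (body 42 mm): does not fit, leave alone. Origin at the centre of its underside.
- glass_front: The flood lamp's glass front in its dark frame, 156 x 204 x 10 mm, lying flat. Leave alone.
- screwdriver: Screwdriver, 190 mm long along x, lying. Leave alone.
- torch: Black upright blow torch without flame, 165 mm high, 38 mm wide. Leave alone.
- dish: Steel dish, 90 mm wide, 30 mm high. Leave alone.
- jar: Jar, 60 mm wide, 70 mm high. Leave alone.
- pipe_piece: Grey plastic pipe offcut, standing, 48 mm wide, 100 mm high. Leave alone.
Mind the look-alikes: they are no part of the job. What is shaped like the long_lamp but brown or turquoise is not meant.

How it is judged:
On the way, in this order (a step that is already met when the one before it is completed fails the run):
1. the selector is fully home at the off stop (within 3 mm) (value of joint selector below 0.003 m), for 0.2 s.
2. the long lamp is seated in both recesses and let go, the selector still off (x of long_lamp_mid in the frame of seat between -0.003 and 0.003 m and y of long_lamp_mid in the frame of seat between -0.0025 and 0.0025 m and z of long_lamp_mid in the frame of seat between -0.003 and 0.003 m and angle between the y axis of long_lamp and the y axis of floodlight, either way round below 0.05 rad and contact force between the fingers and long_lamp below 0.1 N and linear speed of long_lamp below 0.01 m/s and value of joint selector below 0.005 m), for 0.3 s.
At the end, for the whole second after the job is handed in: The long lamp is at rest with its pins in both recesses (its middle within 3 mm across and in height and 2.5 mm along the axis of the seated place, its axis within 0.05 rad of the holders' line), released, and the selector is within 3 mm of the full stop (x of long_lamp_mid in the frame of seat between -0.003 and 0.003 m and y of long_lamp_mid in the frame of seat between -0.0025 and 0.0025 m and z of long_lamp_mid in the frame of seat between -0.003 and 0.003 m and angle between the y axis of long_lamp and the y axis of floodlight, either way round below 0.05 rad and contact force between the fingers and long_lamp below 0.1 N and linear speed of long_lamp below 0.01 m/s and value of joint selector above 0.077 m); the robot touches nothing.
It fails at once if the short lamp is moved more than 30 mm (distance of short_lamp from where it was at the start of the episode above 0.03 m).
It fails at once if another loose thing on the table is moved more than 30 mm (distance of any of glass_front, screwdriver, torch, dish, jar, pipe_piece from where it was at the start of the episode above 0.03 m).
It also fails if it takes over 69 s, if anything falls off the work surface, if the arm or the gripper's body presses on something with over 40 N, if the wrist force passes 120 N, or if a joint passes its speed limit or range.

## Working session

There is one attempt and no reset: what is moved stays moved. The work goes in short steps, Python scripts to look and compute and a tool call to move; the robot and the scene stay as the last step left them, time stands still between calls to the robot, and variables do not carry over. Pictures are saved under pics/ and viewed, about 8 in all and at most 12, crops included, and the job is handed in when it is done.

Besides the shell and the picture viewer there is one more tool, called after "Request:" in YAML: its name, and indented under it one key for each argument. play_rows: Moves the arm, as the interface text tells. Its arguments: {"type":"object","properties":{"deltas":{"type":"array"}},"required":["deltas"]}

```bash
ls; mkdir -p pics
cat > h.py <<'E'
import numpy as np, cv2, pickle
from workcell import bot, vision, ticket
def shot(n,f):
    c=vision.camera(n); cv2.imwrite('pics/'+f+'.png',c['color']); pickle.dump(c,open('pics/'+f+'.pkl','wb')); return c
def load(f): return pickle.load(open('pics/'+f+'.pkl','rb'))
def proj(c,P): return cv2.projectPoints(np.float64(P).reshape(-1,3),c['rvec'],c['tvec'],c['intrinsics'],None)[0].reshape(-1,2)
def ray(c,uv,z):
    R=cv2.Rodrigues(np.float64(c['rvec']))[0]; t=np.float64(c['tvec']).ravel(); o=-R.T@t
    d=R.T@np.linalg.inv(c['intrinsics'])@np.array([uv[0],uv[1],1.]); return o+d*(z-o[2])/d[2]
E
python3 - <<'E'
from h import *
for n in('top','scene','wrist'):
    c=shot(n,n+'0'); R=cv2.Rodrigues(np.float64(c['rvec']))[0]; print(n,-R.T@np.ravel(c['tvec']),R[2],c['intrinsics'][0,0])
print(bot.get_obs())
E
```

```text
pics
top [0.30478812 0.00157396 1.22601094] [ 0.15507326 -0.003724   -0.98789595] 517.3845243610383
scene [ 1.12960923 -0.81983661  0.76526746] [-0.53225576  0.64245823 -0.55131773] 603.4259795148328
wrist [0.13164774 0.48914731 0.37343248] [ 0.29464132 -0.13601085 -0.94587924] 332.35056659896463
{'clock': 0.15, 'joint_pos': array([1.14499537e+00, 2.41239717e-01, 4.04673599e-03, 1.33517525e+00,
       2.58358293e-05, 1.57076003e+00]), 'joint_vel': array([ 0.00117052, -0.00268429,  0.00275641, -0.00222458,  0.00162524,
       -0.00095179]), 'tau': array([ 1.53078567e-03, -3.72634757e+01,  2.52639323e+01,  1.23731428e-02,
        9.57380053e-05,  5.64136982e-06]), 'eef_pos': array([0.20632686, 0.45493582, 0.23062253]), 'tool_rot': array([ 8.40540432e-01,  5.41748247e-01, -6.67636086e-04,  4.14904790e-04]), 'ft_force': array([ 0.85501165,  0.62193405, -0.69986411]), 'ft_torque': array([0.00705358, 0.02594636, 0.00734054]), 'grip_width': 0.08560901051992519}
```

View pics/top0.png

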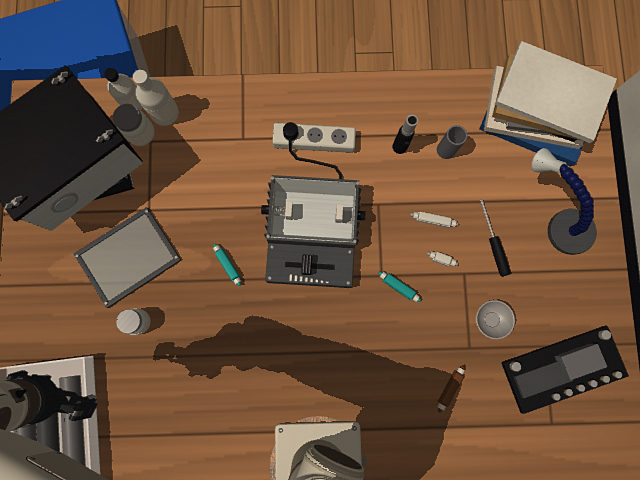

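View pics/scene0.png

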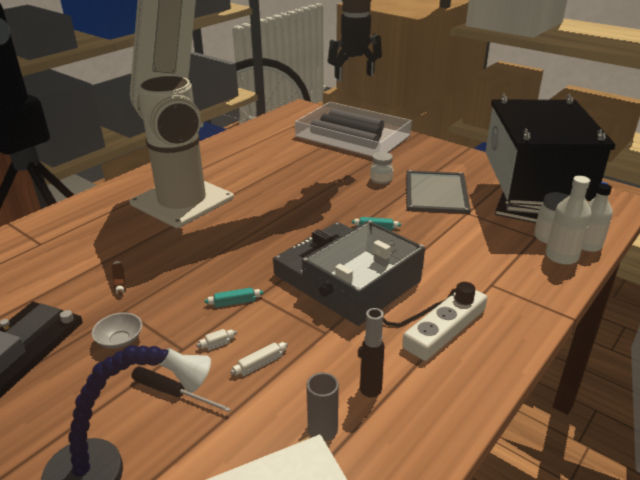

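Run:
```python
from h import *
c=load('top0'); cv2.imwrite('pics/crop1.png',cv2.resize(c['color'][165:305,240:480],None,fx=3.3,fy=3.3,interpolation=cv2.INTER_CUBIC))
for uv in [(434,219),(443,258),(310,260)]: print(ray(c,uv,.011))
```

```text
[ 0.55952643 -0.29418224  0.011     ]
[ 0.46466291 -0.30955234  0.011     ]
[0.46837379 0.00568183 0.011     ]
```

View pics/crop1.png

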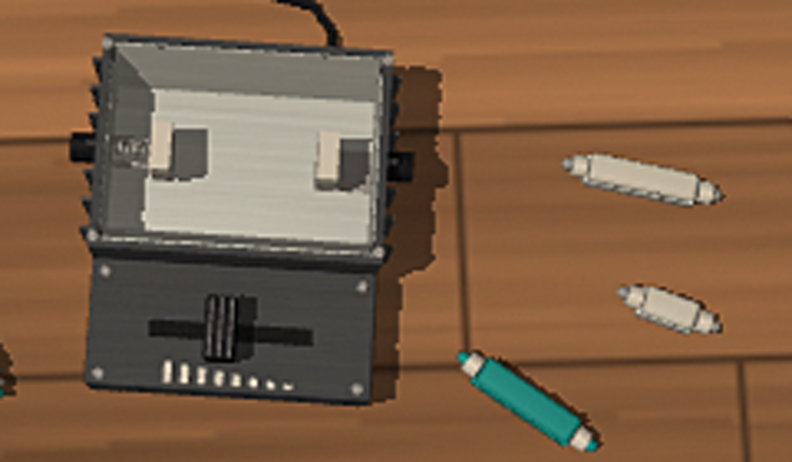

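```bash
cat > fit.py <<'E'
from h import *
from scipy.optimize import least_squares
c=load('top0'); O=lambda p:np.array(p)/3.3+np.array([240,165])-.35
rim=[(110,43),(388,60),(92,235),(377,253)]; dk=[(105,270),(362,287),(97,373),(357,388)]; fr=[(86,388),(371,404)]
px=O(rim+dk+fr)
def W(p,L): 
    x,y,t=p[:3]; L=np.array(L); return np.c_[x+L[:,0]*np.cos(t)-L[:,1]*np.sin(t),y+L[:,0]*np.sin(t)+L[:,1]*np.cos(t),L[:,2]]
def f(p):
    a,b,d,e,g=p[3:]
    L=[(45+a,b,.085e3),(45+a,-b,85),(45-a,b,85),(45-a,-b,85),(d,e,45),(d,-e,45),(g,e,45),(g,-e,45),(-120,100,45),(-120,-100,45)]
    return (proj(c,W(p,np.array(L)/1000*1.0))-px).ravel()
r=least_squares(f,[.52,0,0,72,96,-40,90,-110],x_scale=[.01,.01,.01,1,1,1,1,1])
print(r.x,np.abs(f(r.x)).max(),np.degrees(r.x[2]))
p=r.x
print('seat',W(p,[(.045,0,.065)]),'sel',[W(p,[(-.078,y,.0715)])[0] for y in(-.04,.04)])
chk=proj(c,W(p,[(.045,.056,.078),(.045,-.060,.078),(-.078,0,.0715)]));print('crop px blocks',(chk-[240,165])*3.3)
s=ray(c,O((222,298)),.0715); print('selector now',s,(np.c_[np.cos(p[2]),np.sin(p[2])]@(s[:2]-p[:2])), -np.sin(p[2])*(s[0]-p[0])+np.cos(p[2])*(s[1]-p[1]))
A,B=[ray(c,O(q),.011) for q in[(563,163),(722,196)]];d=A-B
print('lamp',(A+B)/2,np.linalg.norm(d),np.degrees(np.arctan2(-d[0],d[1])))
E
python3 fit.py
```

```text
[ 5.28386736e-01 -3.39683056e-05 -8.92953997e-02  6.76621379e+01
  9.65473673e+01 -3.92924888e+01  9.02456707e+01 -1.11033970e+02] 1.0758582291218772 -5.116249533161826
seat [[ 0.57320745 -0.00404692  0.065     ]] sel [array([ 0.44713043, -0.03291881,  0.0715    ]), array([0.45426457, 0.04676245, 0.0715    ])]
crop px blocks [[159.39529243 144.35222919]
 [327.51971075 154.59440943]
 [229.24220346 327.42021039]]
selector now [0.47188901 0.01211538 0.0715    ] [-0.05735607] 0.007062658512156193
lamp [ 0.5594179  -0.29491877  0.011     ] 0.11724846542412239 -13.605680237335218
```

Request:
play_rows:
  deltas: [0.5,0,0,0,-9.65,0.5,0,0,0,-9.65,0.5,-0.775,0.525,0,0,0.5,-0.775,0.525,0,0,0.5,-0.775,0.525,0,0,0.5,-0.775,0.525,0,0,0.5,-0.775,0.525,0,0,0.5,-0.775,0.525,0,0,0.5,-0.775,0.525,0,0,0.5,-0.775,0.525,0,0,0.5,-0.775,0.525,0,0]

```text
clock: 1.52
eef_pos: [0.463, 0.006, 0.229]
tool_rot: [0.73, 0.683, -0.002, 0.001]
ft_force: [0.6, 1.3, -0.1]
grip_width: 0.0422
```

```bash
cat > go.py <<'E'
import sys; from h import *
from scipy.spatial.transform import Rotation as Ro
# usage: go.py x y z phi  -> tool-frame shift (units of 60mm) after turn
o=bot.get_obs(); R=Ro.from_quat(o['tool_rot']).as_matrix(); ph=np.degrees(np.arctan2(R[1,0],R[0,0]))
print('t',round(o['clock'],2),'pos',o['eef_pos'].round(4),'phi',ph.round(2),'tz',R[:,2].round(3),'F',o['ft_force'].round(1),'w',round(o['grip_width'],4))
if len(sys.argv)>4:
    x,y,z,p=map(float,sys.argv[1:5]); a=np.radians(p); d=np.array([x,y,z])-o['eef_pos']
    print('turn',ph-p,'units',(np.array([d[0]*np.cos(a)+d[1]*np.sin(a),d[0]*np.sin(a)-d[1]*np.cos(a),-d[2]])/.06).round(3))
E
python3 go.py .4512 .0129 .054 84.9; python3 -c "
from h import *
shot('wrist','w1')"
```

```text
t 1.52 pos [0.463 0.006 0.229] phi 86.15 tz [-0.001 -0.003 -1.   ] F [ 0.6  1.3 -0.1] w 0.0422
turn 1.2458154327418782 units [ 0.096 -0.205  2.916]
```

View pics/w1.png

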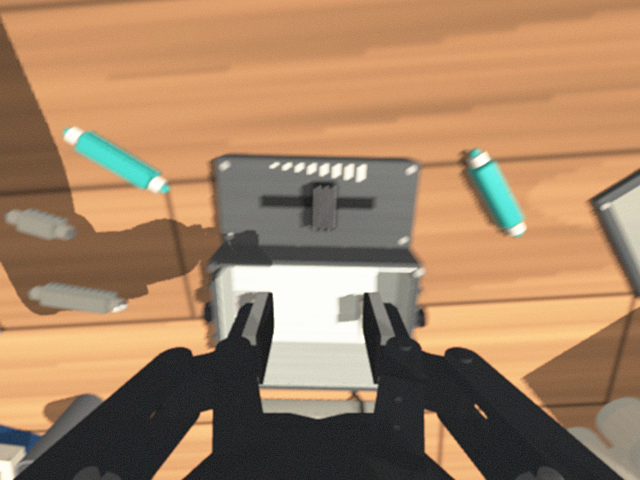

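Run:
```python
from h import *
c=load('w1')
print(ray(c,(323,198),.0715))
# rim+deck front corners/ holder check
from fit import W,p
print(proj(c,W(p,[(-.120,.1,.045),(-.12,-.1,.045),(-.078,.006,.0715),(-.078,-.0,.0715)])))
```

```text
[0.44412383 0.01088828 0.0715    ]
[ 5.28386736e-01 -3.39683056e-05 -8.92953997e-02  6.76621379e+01
  9.65473673e+01 -3.92924888e+01  9.02456707e+01 -1.11033970e+02] 1.0758582291218772 -5.116249533161826
seat [[ 0.57320745 -0.00404692  0.065     ]] sel [array([ 0.44713043, -0.03291881,  0.0715    ]), array([0.45426457, 0.04676245, 0.0715    ])]
crop px blocks [[159.39529243 144.35222919]
 [327.51971075 154.59440943]
 [229.24220346 327.42021039]]
selector now [0.47188901 0.01211538 0.0715    ] [-0.05735607] 0.007062658512156193
lamp [ 0.5594179  -0.29491877  0.011     ] 0.11724846542412239 -13.605680237335218
[[424.47160377 158.47691348]
 [215.71787267 153.66119095]
 [325.65159712 205.43362644]
 [319.15503998 205.28677694]]
```

Request:
play_rows:
  deltas: [0.5,0.06,-0.2,0,1.25,0.5,0,0,0.73,0,0.5,0,0,0.73,0,0.5,0,0,0.73,0,0.5,0,0,0.7,0,0.5,0,0,0,0]

```text
clock: 2.33
eef_pos: [0.4504, 0.0064, 0.0516]
tool_rot: [0.74, 0.672, -0.002, 0.003]
ft_force: [-0.9, -0.6, 0.3]
grip_width: 0.0428
```

```bash
python3 go.py .4512 .0129 .054 84.9
```

```text
t 2.33 pos [0.4504 0.0064 0.0516] phi 84.46 tz [ 0.001 -0.008 -1.   ] F [-0.9 -0.6  0.3] w 0.0428
turn -0.4370424440323859 units [ 0.109  0.004 -0.04 ]
```

Request:
play_rows:
  deltas: [0.5,-0.2,0,0,0,0.5,-0.2,0,0,0,0.5,-0.2,0,0,0,0.5,-0.15,0,0,0]

```text
clock: 2.82
eef_pos: [0.4483, -0.0383, 0.0565]
tool_rot: [0.739, 0.673, 0.002, 0.004]
ft_force: [0.1, 2.0, -2.0]
grip_width: 0.0427
```

Request:
play_rows:
  deltas: [0.5,-0.05,0,0,0,0.5,-0.05,0,0,0]

```text
clock: 3.08
eef_pos: [0.448, -0.043, 0.0569]
tool_rot: [0.739, 0.673, 0.005, 0.002]
ft_force: [2.2, 15.9, -5.4]
grip_width: 0.0428
```

Request:
play_rows:
  deltas: [0.5,-0.05,0,0,0,0.5,-0.05,0,0,0]

```text
clock: 3.32
eef_pos: [0.4481, -0.0427, 0.0565]
tool_rot: [0.738, 0.675, 0.011, -0.004]
ft_force: [1.8, 12.9, -3.2]
grip_width: 0.0425
```

Request:
play_rows:
  deltas: [0.5,0.1,0,0,0,0.5,0,0,-0.6,0,0.5,0,0,-0.8,10.5,0.6,0,0,-0.4,10.5,0.6,0,0,0,10.5,0.6,0,0,0,10.5,0.6,0,0,0,10.5,0.6,0,0,0,10.5,0.6,0,0,0,10.5,0.6,0,0,0,10.5,0.6,0,0,0,10.5,0.6,0,0,0,5]

```text
clock: 4.82
eef_pos: [0.451, -0.0476, 0.173]
tool_rot: [0.989, -0.15, 0.011, 0.0]
ft_force: [0.5, 0.6, 0.7]
grip_width: 0.051
```

```bash
python3 go.py .5594 -.2949 .13 -13.6
```

```text
t 4.83 pos [ 0.451  -0.0476  0.173 ] phi -17.25 tz [ 0.021 -0.004 -1.   ] F [0.5 0.6 0.7] w 0.051
turn -3.6532608897264804 units [2.726 3.581 0.717]
```

Request:
play_rows:
  deltas: [0.6,0,0,0,-3.65,0.6,0.454,0.597,0.05,0,0.6,0.454,0.597,0.05,0,0.6,0.454,0.597,0.05,0,0.6,0.454,0.597,0.05,0,0.6,0.454,0.597,0.05,0,0.6,0.454,0.597,0.05,0,0.6,0,0,0,0]

```text
clock: 5.82
eef_pos: [0.5638, -0.3089, 0.1622]
tool_rot: [0.993, -0.118, 0.013, 0.008]
ft_force: [-0.5, 1.1, 0.5]
grip_width: 0.0514
```

```bash
python3 go.py .5594 -.2949 .13 -13.6
python3 - <<'E'
from h import *
c=shot('wrist','w2'); t=shot('top','top2')
a=cv2.resize(t['color'][165:305,240:480],(800,467),interpolation=cv2.INTER_CUBIC)
b=c['color'][:300]
cv2.imwrite('pics/c2.png',np.vstack([cv2.resize(b,(640,300)),a[:300,:640]]))
E
```

```text
t 5.83 pos [ 0.5638 -0.3089  0.1622] phi -13.6 tz [ 0.024 -0.02  -1.   ] F [-0.5  1.1  0.5] w 0.0514
turn -0.0008432684179471295 units [-0.126 -0.21   0.537]
```

View pics/c2.png

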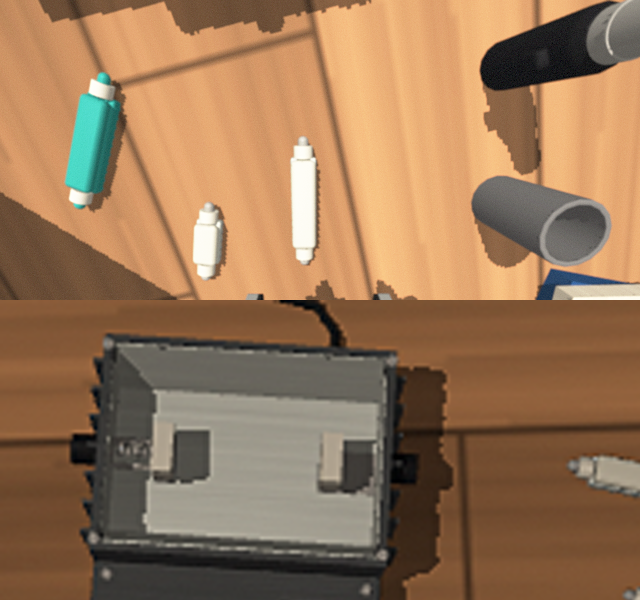

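Run:
```python
from h import *
c=load('w2')
A,B=[ray(c,q,.011) for q in[(303,137.5),(305,264.5)]]
for d in (A-B,B-A): print((A+B)/2,np.linalg.norm(d),np.degrees(np.arctan2(-d[0],d[1])))
```

```text
[ 0.56028157 -0.29470776  0.011     ] 0.11694389924340687 -13.52162163466431
[ 0.56028157 -0.29470776  0.011     ] 0.11694389924340687 166.4783783653357
```

```bash
python3 - <<'E'
s=open('go.py').read().split("    print('turn'")[0]
s+="""    R2=R@Ro.from_euler('z',ph-p,degrees=True).as_matrix()
    print('turn',round(ph-p,2),'units',(R2.T@d/.06).round(3))
"""
open('go.py','w').write(s)
E
python3 go.py .5602 -.2948 .003 -13.6
```

```text
t 5.92 pos [ 0.563  -0.3059  0.1628] phi -13.45 tz [ 0.024 -0.018 -1.   ] F [-0.4  0.1  0.4] w 0.0513
turn 0.15 units [-0.161 -0.2    2.658]
```

Request:
play_rows:
  deltas: [0.6,-0.16,-0.2,0,0,0.6,0,0,0.7,0,0.6,0,0,0.7,0,0.6,0,0,0.6,0,0.6,0,0,0.3,0,0.6,0,0,0,0]

```text
clock: 6.68
eef_pos: [0.5586, -0.2874, 0.0262]
tool_rot: [0.993, -0.113, 0.014, 0.009]
ft_force: [0.2, 0.2, 0.3]
grip_width: 0.0516
```

```bash
python3 go.py .5602 -.2948 .003 -13.6
```

```text
t 6.67 pos [ 0.5586 -0.2874  0.0262] phi -12.98 tz [ 0.026 -0.022 -0.999] F [0.2 0.2 0.3] w 0.0516
turn 0.62 units [0.043 0.108 0.389]
```

Request:
play_rows:
  deltas: [0.6,0.04,0.11,0.15,0.6,0.6,0,0,0.2,0,0.6,0,0,0,0]

```text
clock: 7.05
eef_pos: [0.5617, -0.2951, 0.0075]
tool_rot: [0.993, -0.118, 0.016, 0.01]
ft_force: [0.4, 0.2, -0.3]
grip_width: 0.0513
```

Request:
play_rows:
  deltas: [0.0,0,0,0,0,0.0,0,0,0,0,0.0,0,0,0,0,0.0,0,0,0,0,0.0,0,0,0,0]

```text
clock: 7.68
eef_pos: [0.5623, -0.2957, 0.0087]
tool_rot: [0.993, -0.118, 0.017, 0.011]
ft_force: [-0.7, -0.8, -0.3]
grip_width: 0.0197
```

```bash
python3 go.py .5602 -.2948 .003 -13.6
```

```text
t 7.67 pos [ 0.5623 -0.2957  0.0087] phi -13.55 tz [ 0.032 -0.025 -0.999] F [-0.7 -0.8 -0.3] w 0.0197
turn 0.05 units [-0.041 -0.007  0.094]
```

Request:
play_rows:
  deltas: [0.5,0,0,0,0,0.5,-0.02,0,0,0,0.5,0,0,0.09,0,0.5,0,0,0.06,0,0.0,0,0,0.02,0,0.0,0,0,0.02,0,0.0,0,0,0,0,0.0,0,0,0,0]

```text
clock: 8.68
eef_pos: [0.5592, -0.2956, 0.001]
tool_rot: [0.993, -0.118, 0.016, 0.011]
ft_force: [-0.2, -0.5, 0.7]
grip_width: 0.0203
```

```bash
python3 go.py .5602 -.2948 .003 -13.6
```

```text
t 8.68 pos [ 0.5592 -0.2956  0.001 ] phi -13.59 tz [ 0.029 -0.026 -0.999] F [-0.2 -0.5  0.7] w 0.0203
turn 0.01 units [ 0.014 -0.016 -0.034]
```

Request:
play_rows:
  deltas: [0.0,0,0,-0.5,0,0.0,0,0,-0.8,0,0.0,0,0,-0.8,-4.2,0.0,0,0,-0.8,-4.2,0.0,0,0,0,0]

```text
clock: 9.3
eef_pos: [0.5522, -0.29, 0.1739]
tool_rot: [0.999, -0.043, 0.01, 0.01]
ft_force: [0.8, -0.1, -0.7]
grip_width: 0.0203
```

```bash
python3 go.py .5721 -.0160 .16 -5.1
```

```text
t 9.3 pos [ 0.5522 -0.29    0.1739] phi -4.92 tz [ 0.019 -0.021 -1.   ] F [ 0.8 -0.1 -0.7] w 0.0203
turn 0.18 units [-0.081 -4.582  0.143]
```

Request:
play_rows:
  deltas: [0.0,0,-0.7,0,0,0.0,0,-0.7,0,0,0.0,0,-0.7,0,0,0.0,0,-0.7,0,0,0.0,0,-0.7,0,0,0.0,0,-0.6,0,0,0.0,0,-0.3,0,0,0.0,0,0,0,0]

```text
clock: 10.3
eef_pos: [0.5697, -0.0199, 0.1538]
tool_rot: [0.999, -0.046, -0.001, 0.009]
ft_force: [0.2, 0.1, -0.2]
grip_width: 0.0204
```

```bash
python3 go.py .5721 -.0160 .12 -5.1;  python3 - <<'E'
from h import *
t=shot('top','top3'); s=shot('scene','s3')
a=cv2.resize(t['color'][165:300,255:375],(533,600),interpolation=cv2.INTER_CUBIC)
cv2.imwrite('pics/c3.png',cv2.resize(s['color'][180:330,260:440],(720,600),interpolation=cv2.INTER_CUBIC))
E
```

```text
t 10.3 pos [ 0.5697 -0.0199  0.1538] phi -5.26 tz [-0.003 -0.019 -1.   ] F [ 0.2  0.1 -0.2] w 0.0204
turn -0.16 units [ 0.036 -0.079  0.561]
```

View pics/c3.png

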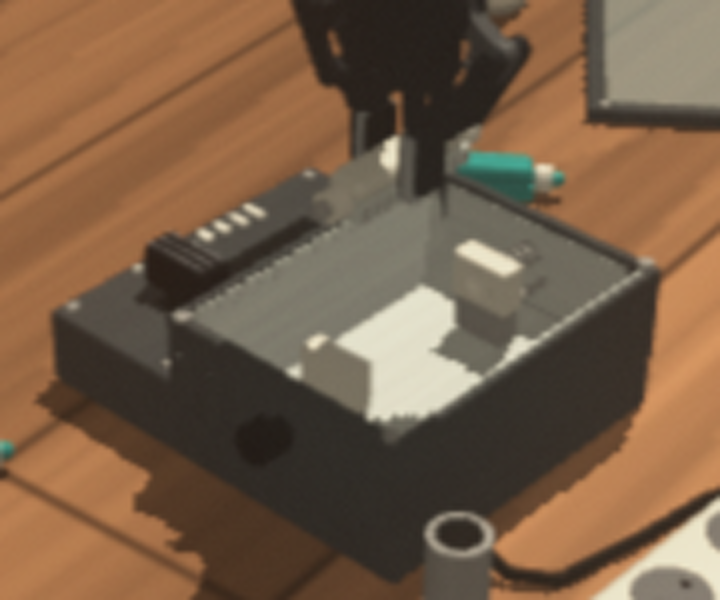

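Request:
play_rows:
  deltas: [0.0,0.035,-0.06,0.3,-0.16,0.0,0,0,0.4,0,0.0,0,0,0.35,0,0.0,0,0,0.1,0,0.0,0,0,0,0]

```text
clock: 11.02
eef_pos: [0.5731, -0.0275, 0.0845]
tool_rot: [0.999, -0.051, 0.001, 0.011]
ft_force: [0.3, 0.4, -0.5]
grip_width: 0.0202
```

```bash
python3 go.py .5721 -.0160 .068 -5.1
```

```text
t 11.03 pos [ 0.5731 -0.0275  0.0845] phi -5.88 tz [ 0.    -0.021 -1.   ] F [ 0.3  0.4 -0.5] w 0.0202
turn -0.78 units [-0.035 -0.195  0.27 ]
```

Request:
play_rows:
  deltas: [0.0,-0.03,-0.19,0,-0.8,0.0,0,0,0,0,0.0,0,0,0,0]

```text
clock: 11.4
eef_pos: [0.5741, -0.0156, 0.0866]
tool_rot: [0.999, -0.044, 0.003, 0.011]
ft_force: [-0.2, 0.2, -1.2]
grip_width: 0.0203
```

```bash
python3 go.py .5721 -.0160 .068 -5.1
```

```text
t 11.4 pos [ 0.5741 -0.0156  0.0866] phi -5.05 tz [ 0.005 -0.021 -1.   ] F [-0.2  0.2 -1.2] w 0.0203
turn 0.05 units [-0.035  0.004  0.311]
```

Request:
play_rows:
  deltas: [0.0,-0.03,0,0.1,0,0.0,0,0,0.1,0,0.0,0,0,0.0,0]

```text
clock: 11.78
eef_pos: [0.573, -0.0154, 0.075]
tool_rot: [0.999, -0.044, 0.004, 0.011]
ft_force: [-1.5, 0.6, 1.5]
grip_width: 0.0201
```

Request:
play_rows:
  deltas: [0.0,0,0,0.08,0,0.0,0,0,0.06,0]

```text
clock: 12.02
eef_pos: [0.5742, -0.0146, 0.0696]
tool_rot: [0.999, -0.044, 0.006, 0.01]
ft_force: [-4.7, 3.9, 9.1]
grip_width: 0.0205
```

```bash
python3 go.py .5721 -.0160 .068 -5.1
```

```text
t 12.03 pos [ 0.5742 -0.0146  0.0696] phi -5.01 tz [ 0.011 -0.02  -1.   ] F [-4.7  3.9  9.1] w 0.0205
turn 0.09 units [-0.034  0.026  0.027]
```

Request:
play_rows:
  deltas: [0.0,-0.02,0,0.05,0,0.0,0,0,0.02,0]

```text
clock: 12.28
eef_pos: [0.5742, -0.0142, 0.0688]
tool_rot: [0.999, -0.044, 0.008, 0.01]
ft_force: [-5.2, 1.5, 7.6]
grip_width: 0.0203
```

```bash
python3 go.py .5721 -.0160 .068 -5.1;  python3 - <<'E'
from h import *
t=shot('top','top4'); s=shot('scene','s4'); w=shot('wrist','w4')
S=cv2.resize(s['color'][220:310,310:430],(800,600),interpolation=cv2.INTER_CUBIC)
cv2.imwrite('pics/c4.png',np.hstack([cv2.resize(s['color'][225:295,330:410],(457,400),interpolation=cv2.INTER_CUBIC),cv2.resize(t['color'][170:250,260:368],(343,400),interpolation=cv2.INTER_CUBIC)]))
E
```

```text
t 12.28 pos [ 0.5742 -0.0142  0.0688] phi -5.01 tz [ 0.014 -0.02  -1.   ] F [-5.2  1.5  7.6] w 0.0203
turn 0.09 units [-0.032  0.033  0.013]
```

View pics/c4.png

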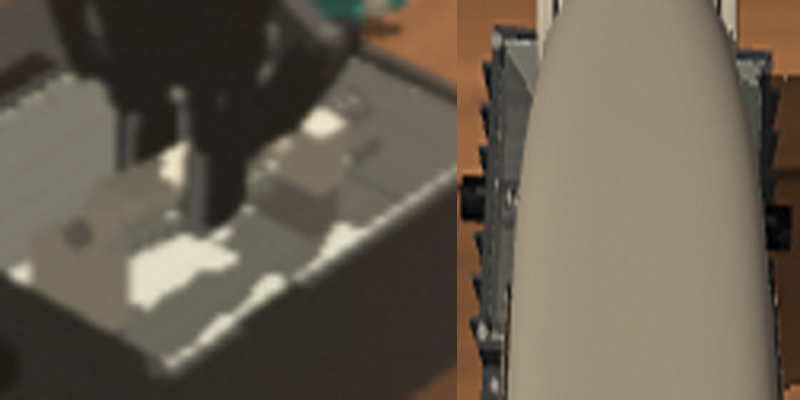

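```bash
python3 - <<'E' | tail -12
from h import *
from fit import W,p
s=load('s4'); w=load('w4')
for z in (.08,.085,.09,.095,.1,.105): print(z,((proj(s,W(p,[(.045,-.069,z),(.045,.046,z-.022)]))-[330,225])/.175).round(0).tolist())
S=cv2.resize(w['color'][240:480],(800,300))
import numpy as np
cv2.imwrite('pics/c5.png',np.vstack([cv2.resize(s['color'][235:280,335:395],(800,600),interpolation=cv2.INTER_LANCZOS4)[:,:]]))
E
```

```text
seat [[ 0.57320745 -0.00404692  0.065     ]] sel [array([ 0.44713043, -0.03291881,  0.0715    ]), array([0.45426457, 0.04676245, 0.0715    ])]
crop px blocks [[159.39529243 144.35222919]
 [327.51971075 154.59440943]
 [229.24220346 327.42021039]]
selector now [0.47188901 0.01211538 0.0715    ] [-0.05735607] 0.007062658512156193
lamp [ 0.5594179  -0.29491877  0.011     ] 0.11724846542412239 -13.605680237335218
0.08 [[62.0, 257.0], [278.0, 170.0]]
0.085 [[62.0, 245.0], [279.0, 158.0]]
0.09 [[62.0, 233.0], [279.0, 147.0]]
0.095 [[62.0, 221.0], [280.0, 135.0]]
0.1 [[63.0, 209.0], [281.0, 123.0]]
0.105 [[63.0, 196.0], [281.0, 112.0]]
```

View pics/c5.png

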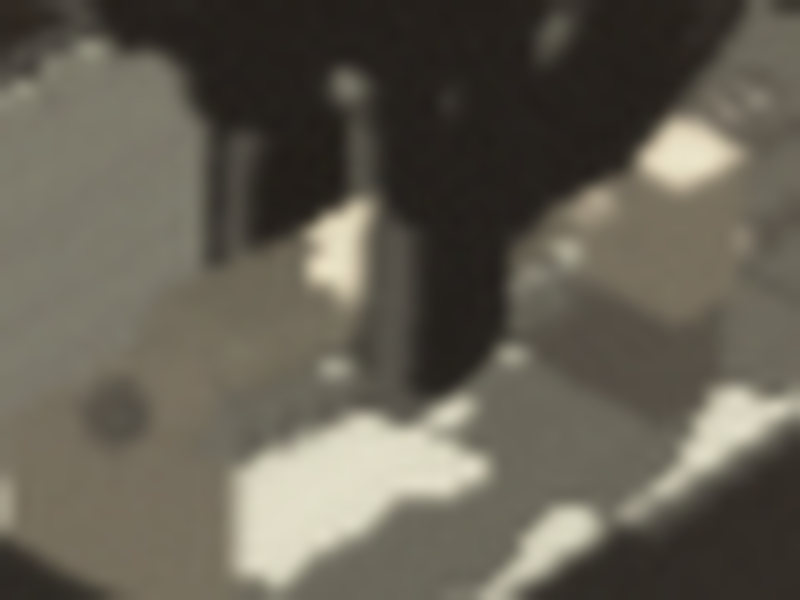

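Request:
play_rows:
  deltas: [0.0,-0.03,0.03,0.12,0,0.0,0,0,0.1,0,0.0,0,0,0,0]

```text
clock: 12.8
eef_pos: [0.5752, -0.0137, 0.0607]
tool_rot: [0.999, -0.043, 0.012, 0.007]
ft_force: [-2.8, 0.8, 2.7]
grip_width: 0.0206
```

```bash
python3 go.py .5721 -.0160 .066 -5.1
```

```text
t 12.8 pos [ 0.5752 -0.0137  0.0607] phi -4.93 tz [ 0.023 -0.016 -1.   ] F [-2.8  0.8  2.7] w 0.0206
turn 0.17 units [-0.046  0.043 -0.088]
```

Request:
play_rows:
  deltas: [0.0,-0.04,0.03,-0.2,0,0.0,0,0,-0.05,0,0.0,0,0,0,0]

```text
clock: 13.18
eef_pos: [0.5721, -0.0154, 0.0763]
tool_rot: [0.999, -0.043, 0.012, 0.008]
ft_force: [-0.2, -0.0, -1.2]
grip_width: 0.0205
```

```bash
python3 go.py .5721 -.0160 .074 -5.1;  python3 - <<'E' |tail -14
from h import *
from fit import W,p
t=shot('top','top6'); s=shot('scene','s6'); w=shot('wrist','w6')
def cr(x0,y0,x1,y1): return cv2.resize(s['color'][y0:y1,x0:x1],(800,600),interpolation=cv2.INTER_LANCZOS4)
cv2.imwrite('pics/c6.png',cr(330,225,410,285))
for z in (.08,.085,.09,.095,.1,.105): print(z,((proj(s,W(p,[(.045,-.066,z),(.045,.046,z-.030)]))-[330,225])*10).round(0).tolist())
E
```

```text
t 13.18 pos [ 0.5721 -0.0154  0.0763] phi -4.94 tz [ 0.022 -0.016 -1.   ] F [-0.2 -0.  -1.2] w 0.0205
turn 0.16 units [0.001 0.01  0.039]
[ 5.28386736e-01 -3.39683056e-05 -8.92953997e-02  6.76621379e+01
  9.65473673e+01 -3.92924888e+01  9.02456707e+01 -1.11033970e+02] 1.0758582291218772 -5.116249533161826
seat [[ 0.57320745 -0.00404692  0.065     ]] sel [array([ 0.44713043, -0.03291881,  0.0715    ]), array([0.45426457, 0.04676245, 0.0715    ])]
crop px blocks [[159.39529243 144.35222919]
 [327.51971075 154.59440943]
 [229.24220346 327.42021039]]
selector now [0.47188901 0.01211538 0.0715    ] [-0.05735607] 0.007062658512156193
lamp [ 0.5594179  -0.29491877  0.011     ] 0.11724846542412239 -13.605680237335218
0.08 [[119.0, 444.0], [485.0, 329.0]]
0.085 [[119.0, 422.0], [486.0, 309.0]]
0.09 [[120.0, 401.0], [487.0, 289.0]]
0.095 [[120.0, 380.0], [488.0, 269.0]]
0.1 [[120.0, 359.0], [489.0, 248.0]]
0.105 [[121.0, 337.0], [491.0, 228.0]]
```

View pics/c6.png

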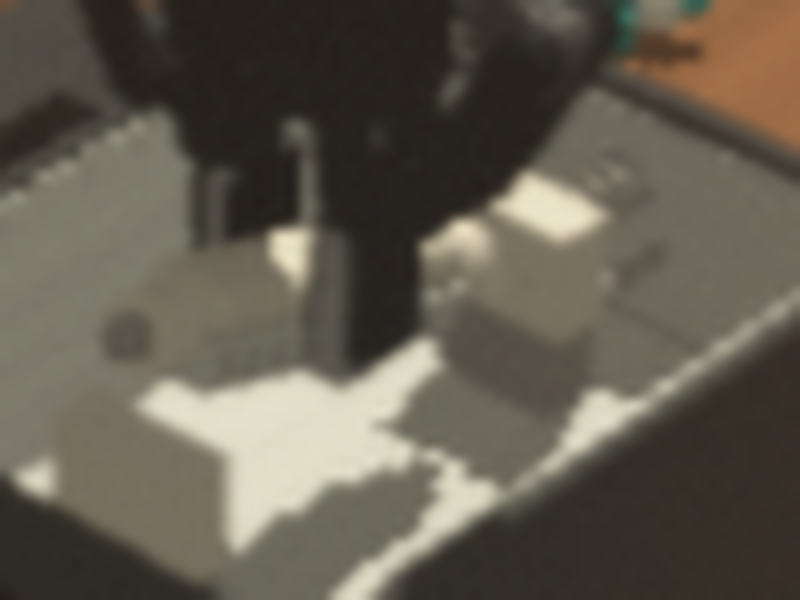

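Request:
play_rows:
  deltas: [0.0,0,-0.08,0.025,-0.1,0.0,0,-0.08,0.0,0,0.0,0,-0.03,0,0]

```text
clock: 13.7
eef_pos: [0.5723, -0.0051, 0.073]
tool_rot: [0.999, -0.043, 0.01, 0.009]
ft_force: [0.6, -2.9, -1.1]
grip_width: 0.0203
```

```bash
python3 go.py .5730 -.0040 .074 -5.1
```

```text
t 13.7 pos [ 0.5723 -0.0051  0.073 ] phi -4.91 tz [ 0.02 -0.02 -1.  ] F [ 0.6 -2.9 -1.1] w 0.0203
turn 0.19 units [ 0.011 -0.018 -0.017]
```

Request:
play_rows:
  deltas: [0.0,0.01,-0.1,0,0.2,0.0,0,-0.09,0.0,0,0.0,0,-0.02,0,0]

```text
clock: 14.08
eef_pos: [0.5732, 0.0055, 0.0719]
tool_rot: [0.999, -0.046, 0.009, 0.013]
ft_force: [0.1, -6.5, -0.0]
grip_width: 0.0203
```

```bash
python3 go.py .5740 .0055 .074 -5.1
```

```text
t 14.07 pos [0.5732 0.0055 0.0719] phi -5.23 tz [ 0.017 -0.026 -1.   ] F [ 0.1 -6.5 -0. ] w 0.0203
turn -0.13 units [ 0.014  0.    -0.035]
```

Request:
play_rows:
  deltas: [0.0,0.01,-0.04,0.08,0,0.0,0,-0.03,0.08,0]

```text
clock: 14.32
eef_pos: [0.5751, 0.008, 0.0649]
tool_rot: [0.999, -0.046, 0.011, 0.014]
ft_force: [-5.5, -7.4, 11.2]
grip_width: 0.02
```

```bash
python3 go.py .5740 .0055 .055 -5.1
```

```text
t 14.32 pos [0.5751 0.008  0.0649] phi -5.28 tz [ 0.02  -0.029 -0.999] F [-5.5 -7.4 11.2] w 0.02
turn -0.18 units [-0.019  0.038  0.166]
```

Request:
play_rows:
  deltas: [0.0,-0.02,0.0,0.1,0,0.0,0,-0.01,0.06,0]

```text
clock: 14.58
eef_pos: [0.575, 0.0069, 0.0595]
tool_rot: [0.999, -0.047, 0.013, 0.016]
ft_force: [-5.8, -7.5, 9.4]
grip_width: 0.0202
```

```bash
python3 go.py .5740 .0055 .055 -5.1
```

```text
t 14.57 pos [0.575  0.0069 0.0595] phi -5.31 tz [ 0.024 -0.033 -0.999] F [-5.8 -7.5  9.4] w 0.0202
turn -0.21 units [-0.017  0.022  0.075]
```

Request:
play_rows:
  deltas: [0.0,-0.02,0.0,0.08,0,0.0,0,-0.01,0.06,0]

```text
clock: 14.82
eef_pos: [0.5749, 0.0057, 0.0554]
tool_rot: [0.999, -0.047, 0.015, 0.017]
ft_force: [-4.9, -6.9, 9.5]
grip_width: 0.0202
```

```bash
python3 go.py .5740 .0055 .055 -5.1;  python3 - <<'E' |tail -9
from h import *
from fit import W,p
s=shot('scene','s7'); w=shot('wrist','w7')
cv2.imwrite('pics/c7.png',cv2.resize(s['color'][225:285,330:410],(800,600),interpolation=cv2.INTER_LANCZOS4))
for z in (.055,.06,.065,.07,.075): print(z,((proj(s,W(p,[(.045,-.048,z),(.045,.038,z)]))-[330,225])*10).round(0).tolist())
E
```

```text
t 14.82 pos [0.5749 0.0057 0.0554] phi -5.36 tz [ 0.027 -0.036 -0.999] F [-4.9 -6.9  9.5] w 0.0202
turn -0.26 units [-0.014  0.005  0.006]
 [327.51971075 154.59440943]
 [229.24220346 327.42021039]]
selector now [0.47188901 0.01211538 0.0715    ] [-0.05735607] 0.007062658512156193
lamp [ 0.5594179  -0.29491877  0.011     ] 0.11724846542412239 -13.605680237335218
0.055 [[179.0, 507.0], [461.0, 325.0]]
0.06 [[180.0, 487.0], [462.0, 305.0]]
0.065 [[180.0, 466.0], [463.0, 285.0]]
0.07 [[181.0, 445.0], [464.0, 264.0]]
0.075 [[181.0, 425.0], [465.0, 244.0]]
```

View pics/c7.png

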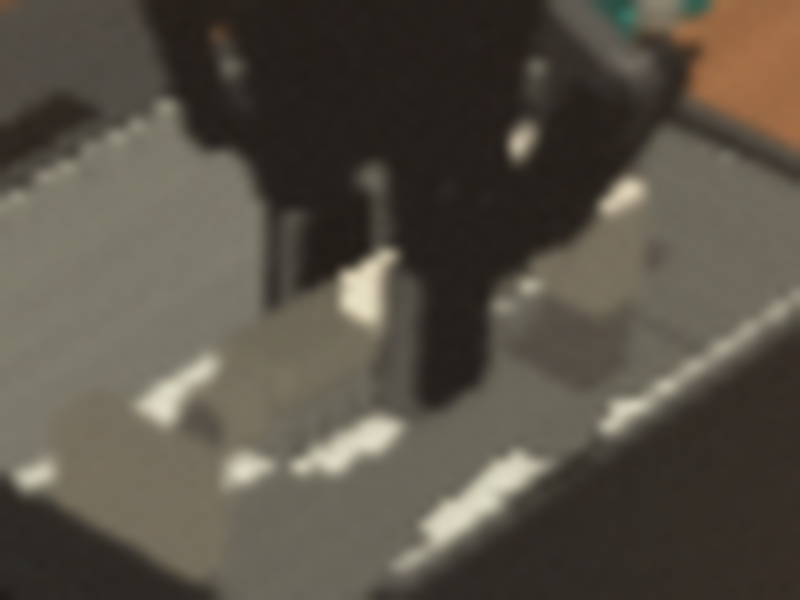

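Request:
play_rows:
  deltas: [0.0,-0.02,0.0,0.07,0,0.0,0,-0.01,0.05,0]

```text
clock: 15.18
eef_pos: [0.5749, 0.0048, 0.0524]
tool_rot: [0.999, -0.047, 0.017, 0.019]
ft_force: [-5.1, -7.3, 9.5]
grip_width: 0.0205
```

```bash
python3 go.py .5740 .0055 .053 -5.1
```

```text
t 15.18 pos [0.5749 0.0048 0.0524] phi -5.4 tz [ 0.031 -0.039 -0.999] F [-5.1 -7.3  9.5] w 0.0205
turn -0.3 units [-0.016 -0.011 -0.011]
```

Request:
play_rows:
  deltas: [0.0,-0.02,0.06,0.0,-0.2,0.0,0,0.04,0,0]

```text
clock: 15.42
eef_pos: [0.5742, 0.0002, 0.0542]
tool_rot: [0.999, -0.045, 0.018, 0.017]
ft_force: [1.1, 4.3, -6.2]
grip_width: 0.0202
```

```bash
python3 go.py .5732 -.0040 .055 -5.1;  python3 - <<'E'
from h import *
s=shot('scene','s8')
cv2.imwrite('pics/c8.png',cv2.resize(s['color'][225:285,330:410],(800,600),interpolation=cv2.INTER_LANCZOS4))
E
```

```text
t 15.43 pos [5.742e-01 2.000e-04 5.420e-02] phi -5.18 tz [ 0.035 -0.036 -0.999] F [ 1.1  4.3 -6.2] w 0.0202
turn -0.08 units [-0.01   0.072 -0.011]
```

View pics/c8.png

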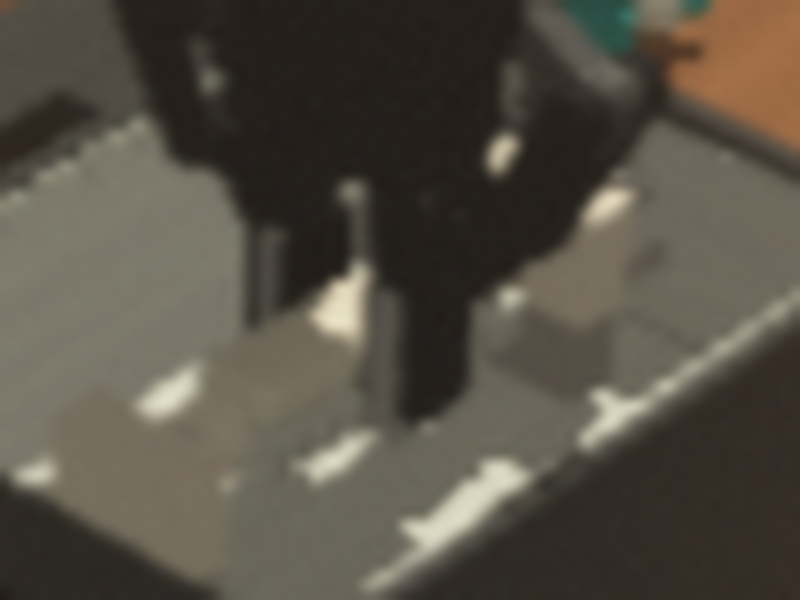

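Request:
play_rows:
  deltas: [0.0,-0.01,0.0,0.05,0,0.0,0,0.03,0.02,0]

```text
clock: 15.72
eef_pos: [0.5744, -0.0026, 0.0519]
tool_rot: [0.999, -0.045, 0.019, 0.019]
ft_force: [-3.4, -4.0, 7.0]
grip_width: 0.0205
```

```bash
python3 go.py .5732 -.0040 .055 -5.1
```

```text
t 15.72 pos [ 0.5744 -0.0026  0.0519] phi -5.16 tz [ 0.036 -0.039 -0.999] F [-3.4 -4.   7. ] w 0.0205
turn -0.06 units [-0.015  0.027 -0.052]
```

Request:
play_rows:
  deltas: [0.0,-0.01,0.03,0.0,0,0.0,0,0.01,0,0]

```text
clock: 15.98
eef_pos: [0.574, -0.0043, 0.0526]
tool_rot: [0.999, -0.045, 0.02, 0.018]
ft_force: [0.3, 1.0, -1.3]
grip_width: 0.0203
```

```bash
python3 go.py .5732 -.0040 .055 -5.1
```

```text
t 15.97 pos [ 0.574  -0.0043  0.0526] phi -5.13 tz [ 0.038 -0.037 -0.999] F [ 0.3  1.  -1.3] w 0.0203
turn -0.03 units [-0.012 -0.003 -0.041]
```

Request:
play_rows:
  deltas: [0.5,0,0,0,0,0.5,0,0,0,0,0.5,0,0,0,0,0.5,0,0,-0.2,0,0.5,0,0,-0.6,0,0.5,0,0,-0.8,0,0.5,0,0,-0.8,0]

```text
clock: 16.85
eef_pos: [0.5658, 0.0022, 0.197]
tool_rot: [0.999, -0.044, 0.015, 0.018]
ft_force: [0.0, 0.4, 0.1]
grip_width: 0.0428
```

```bash
python3 go.py .4512 -.03 .16 84.9
```

```text
t 16.85 pos [0.5658 0.0022 0.197 ] phi -5.06 tz [ 0.028 -0.037 -0.999] F [0.  0.4 0.1] w 0.0428
turn -89.96 units [-0.685 -1.873  0.581]
```

Request:
play_rows:
  deltas: [0.5,0,0,0,-10,0.5,0,0,0,-10,0.5,0,0,0,-10,0.5,0,0,0,-10,0.5,0,0,0,-10,0.5,0,0,0,-10,0.5,0,0,0,-10,0.5,0,0,0,-10,0.5,0,0,0,-10,0.5,-0.3,-0.6,0,0,0.5,-0.3,-0.6,0,0,0.5,-0.1,-0.6,0,0]

```text
clock: 18.35
eef_pos: [0.4611, -0.0357, 0.2112]
tool_rot: [0.718, 0.695, 0.008, 0.033]
ft_force: [-0.2, 0.9, -0.1]
grip_width: 0.0426
```

```bash
python3 go.py .4471 -.0329 .16 84.9; python3 - <<'E' |tail -4
from h import *
from fit import W,p
s=shot('scene','s9'); w=shot('wrist','w9'); t=shot('top','t9')
cv2.imwrite('pics/c9.png',np.vstack([np.hstack([cv2.resize(s['color'][225:285,330:410],(400,300),interpolation=cv2.INTER_CUBIC),cv2.resize(t['color'][165:255,256:376],(400,300),interpolation=cv2.INTER_CUBIC)]),cv2.resize(w['color'][100:400,100:550],(450,300)).copy() @ np.eye(3) if 0 else np.hstack([cv2.resize(w['color'][120:420,120:520],(400,300)),cv2.resize(s['color'][200:320,250:440],(400,300))])]))
L=[(.045,-.045,.065),(.045,-.059,.065),(.045,.045,.065),(.045,-.041,.076),(.045,.041,.076)]
for n,c,o,k in(('s',s,[330,225],5),('t',t,[256,165],3.33)): print(n,((proj(c,W(p,L))-o)*k).round(0).tolist())
E
```

```text
t 18.35 pos [ 0.4611 -0.0357  0.2112] phi 88.02 tz [ 0.056 -0.036 -0.998] F [-0.2  0.9 -0.1] w 0.0426
turn 3.12 units [ 0.052 -0.286  0.837]
selector now [0.47188901 0.01211538 0.0715    ] [-0.05735607] 0.007062658512156193
lamp [ 0.5594179  -0.29491877  0.011     ] 0.11724846542412239 -13.605680237335218
s [[95.0, 230.0], [71.0, 245.0], [243.0, 135.0], [103.0, 203.0], [238.0, 117.0]]
t [[255.0, 159.0], [275.0, 160.0], [124.0, 151.0], [249.0, 155.0], [130.0, 148.0]]
```

View pics/c9.png

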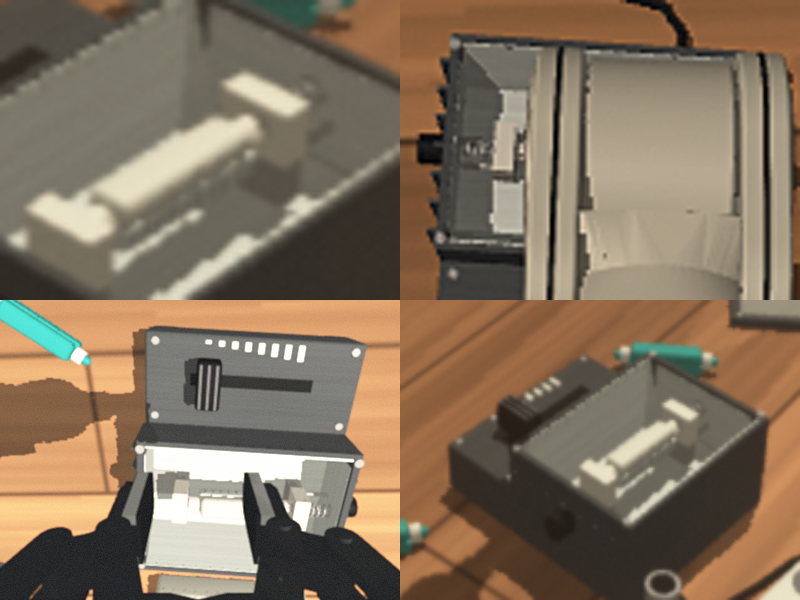

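Request:
play_rows:
  deltas: [0.55,0.05,-0.28,0.4,3.1,0.55,0,0,0.4,0,0.55,0,0,0,0]

```text
clock: 18.88
eef_pos: [0.4509, -0.0331, 0.1648]
tool_rot: [0.737, 0.674, 0.012, 0.035]
ft_force: [-0.5, 0.0, -0.6]
grip_width: 0.0471
```

```bash
python3 go.py .4471 -.0329 .056 84.9
```

```text
t 18.88 pos [ 0.4509 -0.0331  0.1648] phi 84.84 tz [ 0.064 -0.036 -0.997] F [-0.5  0.  -0.6] w 0.0471
turn -0.06 units [ 0.053 -0.185  1.805]
```

Request:
play_rows:
  deltas: [0.55,0.05,-0.18,0.6,0,0.55,0,0,0.6,0,0.55,0,0,0.3,0,0.55,0,0,0.1,0,0.55,0,0,0.05,0]

```text
clock: 19.5
eef_pos: [0.4571, -0.0323, 0.0699]
tool_rot: [0.737, 0.675, 0.017, 0.04]
ft_force: [-0.0, 0.1, 0.1]
grip_width: 0.0468
```

```bash
python3 go.py .4471 -.0329 .056 84.9
```

```text
t 19.5 pos [ 0.4571 -0.0323  0.0699] phi 84.91 tz [ 0.079 -0.036 -0.996] F [-0.   0.1  0.1] w 0.0468
turn 0.01 units [-0.019 -0.184  0.218]
```

Request:
play_rows:
  deltas: [0.55,-0.02,-0.18,0.1,0,0.55,0,0,0.12,0,0.55,0,0,0,0]

```text
clock: 19.88
eef_pos: [0.4482, -0.0331, 0.0568]
tool_rot: [0.737, 0.675, 0.018, 0.041]
ft_force: [-0.6, -1.2, 0.5]
grip_width: 0.0466
```

```bash
python3 go.py .4542 .0412 .056 84.9
```

```text
t 19.88 pos [ 0.4482 -0.0331  0.0568] phi 84.91 tz [ 0.083 -0.037 -0.996] F [-0.6 -1.2  0.5] w 0.0466
turn 0.01 units [ 1.242 -0.008 -0.023]
```

Request:
play_rows:
  deltas: [0.55,0.23,0,0,0,0.55,0.23,0,0,0,0.55,0.23,0,0,0,0.55,0.23,0,0,0,0.55,0.23,0,0,0,0.55,0.2,0,0,0]

```text
clock: 20.62
eef_pos: [0.4564, 0.0516, 0.0553]
tool_rot: [0.737, 0.674, 0.017, 0.043]
ft_force: [-0.7, -3.1, 2.5]
grip_width: 0.047
```

```bash
python3 go.py .4552 .059 .056 84.9
```

```text
t 20.62 pos [0.4564 0.0516 0.0553] phi 84.83 tz [ 0.084 -0.041 -0.996] F [-0.7 -3.1  2.5] w 0.047
turn -0.07 units [ 0.121 -0.03  -0.018]
```

Request:
play_rows:
  deltas: [0.55,0.08,-0.02,-0.02,0,0.55,0.07,0,0,0]

```text
clock: 20.88
eef_pos: [0.4561, 0.0602, 0.056]
tool_rot: [0.737, 0.674, 0.016, 0.045]
ft_force: [-1.8, -14.3, 5.3]
grip_width: 0.047
```

Request:
play_rows:
  deltas: [0.55,0.07,0,0,0,0.55,0.06,0,0,0]

```text
clock: 21.12
eef_pos: [0.4562, 0.0599, 0.0556]
tool_rot: [0.738, 0.672, 0.009, 0.053]
ft_force: [0.2, -12.5, 1.8]
grip_width: 0.0475
```

Request:
play_rows:
  deltas: [0.55,-0.15,0,0,0,0.55,0,0,-0.4,0,0.55,0,0,-0.8,0,0.55,0,0,-0.8,0,0.55,0,-0.5,-0.3,0,0.55,0,-0.7,0,0,0.55,0,0,0,0,0.55,0,0,0,0]

```text
clock: 22.12
eef_pos: [0.3695, 0.0698, 0.1909]
tool_rot: [0.739, 0.672, 0.013, 0.046]
ft_force: [0.8, -0.1, -0.1]
grip_width: 0.0469
```

```bash
python3 go.py; python3 - <<'E' |tail -5
from h import *
from fit import W,p
w=shot('wrist','w10'); s=shot('scene','s10'); s9=load('s9')
# lamp unchanged between s9 and s10?
d=cv2.absdiff(s['color'][230:280,335:405],s9['color'][230:280,335:405]).max(2); print('trough diff mean/max',d.mean(),d.max())
t=shot('top','t10')
q=proj(t,W(p,[(-.078,.04,.0715),(-.078,-.04,.0715)])); print(q)
# grip = dark columns along the selector line
for y in range(-60,61,6):
    u,v=proj(t,W(p,[(-.078-.015,y/1000,.06)]))[0]; a=proj(s,W(p,[(-.078,y/1000,.0715)]))[0]; print((y,int(t['color'][int(round(v)),int(round(u))].mean()),int(s['color'][int(round(a[1])),int(round(a[0]))].mean())),end=' ')
E
```

```text
t 22.12 pos [0.3695 0.0698 0.1909] phi 84.46 tz [ 0.081 -0.05  -0.995] F [ 0.8 -0.1 -0.1] w 0.0469
lamp [ 0.5594179  -0.29491877  0.011     ] 0.11724846542412239 -13.605680237335218
trough diff mean/max 4.046 46
[[291.7168843  263.11803299]
 [327.2301436  265.3192242 ]]
(-60, 64, 73) (-54, 63, 72) (-48, 62, 73) (-42, 64, 73) (-36, 63, 90) (-30, 62, 74) (-24, 63, 105) (-18, 64, 77) (-12, 62, 105) (-6, 61, 85) (0, 64, 171) (6, 62, 79) (12, 62, 32) (18, 34, 31) (24, 29, 31) (30, 11, 39) (36, 35, 67) (42, 87, 60) (48, 111, 69) (54, 63, 76) (60, 63, 72)
```

```bash
python3 - <<'E' |tail -5
from h import *
from fit import W,p
s=load('s10'); s9=load('s9'); s0=load('scene0')
# selector template at +-: rectify deck plane at grip-top height
ys=np.arange(-70,71,.5)/1000; xs=np.arange(-100,-56,1)/1000
def rect(c):
    X,Y=np.meshgrid(xs,ys,indexing='ij'); q=proj(c,W(p,np.c_[X.ravel(),Y.ravel(),np.full(X.size,.0715)])).reshape(X.shape+(2,)).astype(np.float32)
    return cv2.remap(c['color'],q[...,0],q[...,1],cv2.INTER_LINEAR)
r9,r10=rect(s9),rect(s)
T=r9[:,30:90]  # y -55..-25
m=cv2.matchTemplate(r10,T,cv2.TM_CCOEFF_NORMED)[0]; k=m.argmax(); print('selector shift mm',(k-30)*.5,m[k])
T=s9['color'][240:275,345:385]; m=cv2.matchTemplate(s['color'][232:283,337:393],T,cv2.TM_CCOEFF_NORMED); print('lamp shift px',np.array(np.unravel_index(m.argmax(),m.shape))-8,m.max())
E
```

```text
[229.24220346 327.42021039]]
selector now [0.47188901 0.01211538 0.0715    ] [-0.05735607] 0.007062658512156193
lamp [ 0.5594179  -0.29491877  0.011     ] 0.11724846542412239 -13.605680237335218
selector shift mm 79.5 0.9569731
lamp shift px [0 0] 0.9997581
```

Selector shift of 79.5 mm between the stops (full travel 80), and the lamp has not moved, so I'm handing in.

```bash
python3 -c "
from h import *
print(ticket.job_done())"
```

```text
the job is handed in; nothing more can be done
None
```

The long lamp is in both holders and released, the selector is at full, and I handed the job in at about 22 s of the 69 s. No verdict was reported.

**What I did:** I pushed the selector to the off stop, where the force rose to about 16 N. Then I picked up the long white lamp and tilted it in the grip against the top of the fixed holder. I put its low pin into the sprung recess, pushed the holder back, levelled the lamp and let the spring seat it. After letting go, I slid the selector to the full stop, where the force rose to about 14 N.

**Last checks:**
- **Lamp:** the picture after release shows it lying flat between both holders, matching the expected seat to within a few pixels. Image matching showed it did not move while I slid the selector.
- **Selector:** image matching measured 79.5 mm of travel between the two stops, out of 80 mm.
- **Arm:** it ended clear of everything, with almost no force on the wrist.

**Not as planned:**
- **Lamp tilt:** it went to about 19–20° instead of 10–16°, but the pins still entered both recesses.
- **Tool tilt:** contact left the tool leaning a few degrees, with no visible effect.
- **Not measured:** the seated position against the millimetre limits, only from the image. I also did not measure the other objects' positions at the end; no move went near them.

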